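Re-equip a swing-out rotor with facing pairs of adapters

ROBOT

A 6-joint arm with a two-finger parallel gripper is mounted at the origin on a cart in front of the work surface, level with it; the furniture and walls round the work are solid. World frame = base frame: x ahead of the robot, y to its left, z up, the work surface at z = 0. Lengths are in mm, angles in rad, forces in N, time in s.
With the tool pointing down it reaches from about 200 to 875 mm from the base axis. Payload 3.4 kg.
Tool frame: the origin (TCP) lies between the finger pads; the fingertips stand 11 mm ahead of it and the grasp point (between the pads) lies 8 mm behind it (robot.nose_length is the distance from the TCP to the fingertips, in mm); z points along the fingers, y is the line along which they close (so a half turn about z gives the same grasp; the last joint's range is limited). The gripper opens to 94 mm and grips with 3 to 60 N. Pads are 16 mm wide; open, the fingers measure 119 mm over their backs; the gripper's body (75 mm by 177 mm) begins 78 mm behind the grasp point.
Start: joints at [1.173, 0.276, 1.505, -0, 1.361, -0.121], TCP at [157.153, 553.146, 182.893] pointing down, gripper open.
Joint ranges: [-2.89, 2.89], [-0.75, 2.08], [0.22, 2.7], [-1.18, 4.32], [0.11, 2.71], [-2.7, 2.7]. Speed limits (rad/s): [2.57, 2.57, 3.14, 3.14, 3.14, 3.14].

INTERFACE

Orientations are given as a unit quaternion [w, x, y, z].
In Python, from bench import robot gives the robot as it stands. The module is installed in compiled form; this text tells all that it offers.
- The arm moves only by the shell command python3 -m inch 'ROWS' [FORCE]. ROWS is JSON, a list of rows, each an object of numbers: "x", "y", "z": the shift along the world's x, y, z scaled (see below); "wx", "wy", "wz": the turn, a rotation vector about the world's x, y, z scaled (see below); "fingers": the closure in counts, from 0 (fully open) to 255 (shut). A call has 1 to 12 rows; each row shifts and turns the commanded pose from where the row before left it; what a row does not reach is not made up. The controller multiplies each number of a shift by 40 mm and each number of a turn by 5 degrees. A row lasts 1/12 s, in which the tool goes at most 41.7 mm and 7.16 degrees, less where a joint would pass 70% of its speed; a pose out of reach is approached as far as the arm can. A call with a number of a shift or a turn outside -1 to 1 is refused whole. A call with a gripper value outside its range is refused whole. The fingers move at their own pace and stop on an object; FORCE is the grip in N (left out, the last holds). Time passes only in rows, so rows that do not move let the fingers close. It gives the time, the measured TCP pose, the force, the opening and the grip force at its end, in the units of the state.
- robot.state(): the state, without advancing time (a new reading comes with each control period).
- robot.read_camera(name): name is "scene" or "top" or "wrist"; returns the picture (400x640x3 uint8, red, green, blue); there is no depth.
- robot.camera_params(name): a dict with "camera_matrix" (3x3 intrinsics, pixels), "position" and "rotation" of the camera in the world. Camera axes: x right, y up, looking along -z (the intrinsics and any distortion apply to the point x, -y, -z); pixel columns grow to the right and rows downward; lengths in mm; the calibration is good to about 2 mm. A picture is of the moment at which its call begins: read the wrist's pose just before it. camera_params takes no time and is no camera call; for the wrist camera it gives the pose at the moment of the call.
- robot.sign_off(): hands the job in; it is judged then, once.
Trained networks look in the newest picture that a camera, given by its name, has taken for a name from the list of things; names that differ only in an ending like _2 or _b are one class to them, and where a whole thing is asked for, a point or a joint stands for the part that bears it (a point fixed in the world has none). Each returns a list of dicts, best first, with "score" (0 to 1); they miss things now and then, are a little off and sometimes report something else, mostly with a low value. They report only what shows in the picture. A call takes as long as a camera call.
- robot.recognise(name, camera): "rect" ([left, top, right, bottom] in pixels, round what is visible of it).
- robot.outline_of(name, camera): "region" (400x640 bool, what is visible of it) and "rect" ([left, top, right, bottom] in pixels, round what is visible of it).
The state is a dict: "time_s": time; "q": joint angles; "joint_velocities": joint speeds; "effort": joint torques, N m; "ee_pos": TCP position; "tool_rot": TCP orientation; "wrist_force": force on the tool from outside, world axes, zero at the start; "moment": the same for the moment, N m; "finger_gap": finger opening in mm; "gripper_force": force on a finger pad.
Only numpy, scipy, OpenCV 4.12 (cv2) and the standard library are available. Lean on these libraries where they do the work, as an engineer would, in place of code of your own. Each camera call takes 0.05 s, during which the arm holds its last target. There are 200 camera calls.

TASK

Set up the swing-out rotor for the next run: it must carry the pair of two-bore adapters and the pair of four-bore adapters, one in each bucket, with the two of a kind facing each other across the hub so that the rotor is balanced. The odd eight-bore adapter must come out of the rotor and take one of the seats of the grey storage tray from which the four-bore ones came; the rotor's empty bucket is the free place to shuffle through. Keep the adapters upright as you move them, and leave each one standing fully down in its place.

Things in the scene. Friction and masses are not known exactly. Their poses are not given: they have to be found in the camera images.
- double_1: Loose white plastic two-bore rotor adapter: two 26 mm sleeves (22 mm bores) on either side of a lifting stem, tops 58 mm above the origin. Base disc 60 mm across, foot chamfered; 0.13 kg. The 8 mm stem bears a round dark grey grip knob, 18 mm across, on the axis, 82 to 105 mm above the origin (straight from 86 to 102). Origin: centre of the underside, z up; yaw does not matter. Starts in a bucket.
- double_2: Loose white plastic two-bore rotor adapter: two 26 mm sleeves (22 mm bores) on either side of a lifting stem, tops 58 mm above the origin. Twin of double_1; starts in a bucket next to that of double_1, not facing it. Stem, knob, base, mass and origin as double_1.
- quad_1: Loose white plastic four-bore adapter: four 20 mm sleeves (16 mm bores) in a square round the stem, tops 58 mm above the origin; starts in one of the tray's two seats. Stem, knob, base, mass and origin as double_1.
- quad_2: Loose white plastic four-bore adapter: four 20 mm sleeves (16 mm bores) in a square round the stem, tops 58 mm above the origin; starts in one of the tray's two seats. Twin of quad_1. Stem, knob, base, mass and origin as double_1.
- eight: The odd one: loose white plastic eight-bore adapter: eight thin 13 mm sleeves (10 mm bores) in a circle round the stem, tops only 40 mm above the origin; starts in a bucket of the rotor. Stem, knob, base and origin as double_1; 0.09 to 0.18 kg.
- tray: Grey plastic storage tray, 156 x 80 mm, fixed, with two round seats for adapters, both taken at the start. Origin: middle of the tray at the height of the seat floors (10 mm above the bench); x along the tray, z up. Seats centred at x = +40 mm and -40 mm, y = 0: collars of 66 mm bore, 13 mm high.
- bucket_1: Round aluminium bucket (bore 66 mm, 60 mm deep, 75 mm outside), fixed in the swing-out rotor. Origin: centre of its inner floor, 22 mm above the bench, z up; a seated adapter's origin coincides. Four alike on a 70 mm radius round the hub: neighbours 99 mm apart, facing ones 140 mm. Names do not tell which face. One starts empty. Hub nut tops at 94 mm, arms at 72 mm above the bench.
- bucket_2: Another of the four alike buckets of the rotor; size and origin as bucket_1. Tell from the positions which bucket it faces. Beside the work, to its left, stands a closed centrifuge 260 mm high (x 0.47 m and beyond, y 0.13 to 0.42 m); to its right, beyond y = -0.4 m, a tall instrument; low bystanders lie about.
- bucket_3: Another of the four alike buckets of the rotor; size and origin as bucket_1. Tell from the positions which bucket it faces.
- bucket_4: Another of the four alike buckets of the rotor; size and origin as bucket_1. Tell from the positions which bucket it faces.

How it is judged:
By the outcome, as a careful person would: the job done as asked, in the order asked, and still so for the second after the job is handed in, with the robot touching nothing.
It also fails if it takes over 106 s, if anything falls off the work surface, if the arm or the gripper's body presses on something with over 40 N, if the wrist force passes 120 N, or if a joint passes its speed limit or range.

## Working session

There is one attempt and no reset: what is moved stays moved. The work goes in short steps, Python scripts to look and compute and a shell command to move; the robot and the scene stay as the last step left them, time stands still between calls to the robot, and variables do not carry over. Pictures are saved under pics/ and viewed, at most 14 in all, crops included, and the job is handed in when it is done.

```bash
mkdir -p pics
python3 - <<'E'
from bench import robot
import cv2
for n in ("scene","top"):
    im=robot.read_camera(n); cv2.imwrite(f"pics/{n}0.png",im[:,:,::-1])
    p=robot.camera_params(n); print(n,p)
    for k in ("double_1","quad_1","eight","tray","bucket_1"):
        print(k,[(round(d["score"],2),[round(float(v)) for v in d["rect"]]) for d in robot.recognise(k,n)])
print(robot.state())
E
```

```text
scene {'camera_matrix': array([[457.99351237,   0.        , 320.48168124],
       [  0.        , 457.99351237, 204.28988645],
       [  0.        ,   0.        ,   1.        ]]), 'position': array([ 229.82409465, -774.49119181,  519.86532139]), 'rotation': array([ 0.85759613,  0.45599207, -0.11537412, -0.20805991])}
double_1 [(0.91, [366, 210, 392, 248]), (0.73, [355, 175, 374, 210])]
quad_1 [(0.81, [263, 152, 289, 204]), (0.61, [294, 139, 322, 191])]
eight [(0.87, [302, 212, 333, 248])]
tray [(0.64, [252, 178, 334, 214])]
bucket_1 [(0.91, [344, 186, 388, 220]), (0.86, [295, 225, 343, 283]), (0.65, [287, 193, 331, 224]), (0.64, [359, 220, 406, 274])]
top {'camera_matrix': array([[443.20031867,   0.        , 324.93442797],
       [  0.        , 443.20031867, 193.93063748],
       [  0.        ,   0.        ,   1.        ]]), 'position': array([ 470.28443262, -153.53811593,  903.46513085]), 'rotation': array([ 0.71575968,  0.04666903, -0.02482581, -0.69634313])}
double_1 [(0.93, [410, 171, 435, 200]), (0.93, [356, 152, 388, 180])]
quad_1 [(0.84, [258, 160, 290, 192])]
eight [(0.67, [38
[... 187 characters left out ...]
'time_s': 0.6, 'q': array([ 1.17301148e+00,  2.75877531e-01,  1.50490673e+00, -7.53339139e-06,
        1.36070024e+00, -1.20986726e-01]), 'joint_velocities': array([-0.00238138,  0.00122948,  0.0006305 , -0.00064275,  0.00169836,
       -0.00032127]), 'effort': array([-4.38857242e-04, -4.04204357e+01, -2.37394255e+01,  7.02161179e-02,
        2.51722068e-02, -5.63041112e-06]), 'ee_pos': array([157.14759102, 553.14235469, 182.90314928]), 'tool_rot': array([1.74295464e-05, 1.37956881e-01, 9.90438234e-01, 5.13187007e-05]), 'wrist_force': array([-0.3887654 ,  0.4828454 ,  0.52563514]), 'moment': array([-0.04678937,  0.08780206, -0.06440839]), 'gripper_force': 0.0, 'finger_gap': 94.0491618441766}
```

Run:
```python
import cv2
a=cv2.imread("pics/top0.png")[110:270,220:480]; cv2.imwrite("pics/t1.png",cv2.resize(a,None,fx=3,fy=3,interpolation=cv2.INTER_CUBIC))
```

```text
(no output)
```

View pics/t1.png

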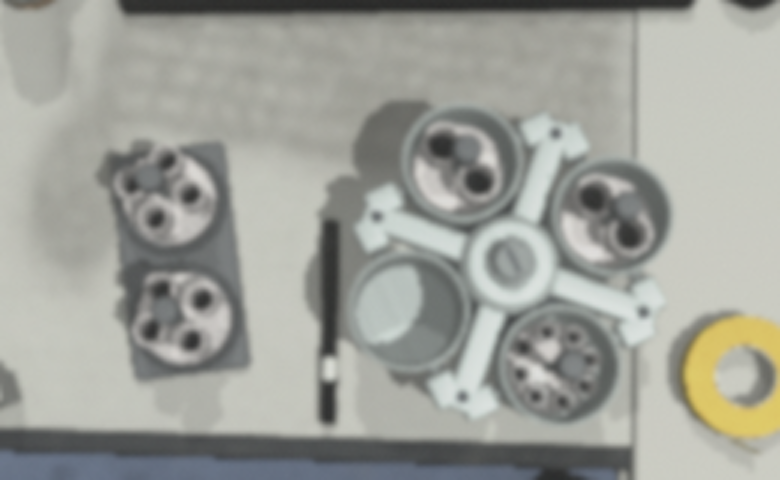

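View pics/scene0.png

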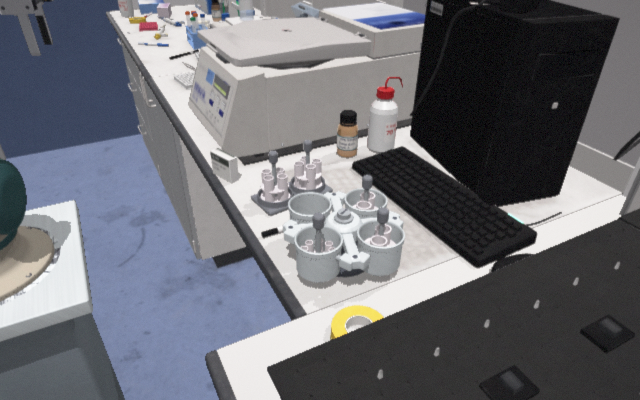

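Top view: crop buckets A(463,163) and B(612,215) hold doubles (neighbours), C(558,362) holds the eight, and D(410,312) is empty. A faces C and B faces D. Plan: double A→D, quad→A, eight→tray, quad→C.

```bash
cat > h.py <<'E'
from bench import robot
import numpy as np, cv2
from scipy.spatial.transform import Rotation as R
def ray(p,u,v,z):
    K=p["camera_matrix"]; q=p["rotation"]
    M=R.from_quat(np.r_[q[1:],q[0]]).as_matrix() if np.ndim(q)==1 else q
    d=M@(np.array([1,-1,-1])*np.linalg.solve(K,[u,v,1])); o=np.array(p["position"])
    return (o+d*(z-o[2])/d[2])[:2]
def proj(p,X):
    K=p["camera_matrix"]; q=p["rotation"]
    M=R.from_quat(np.r_[q[1:],q[0]]).as_matrix()
    c=(M.T@(np.array(X)-p["position"]))*[1,-1,-1]; w=K@c; return w[:2]/w[2]
E
python3 - <<'E'
from h import *
p=robot.camera_params("top")
f=lambda u,v,z: ray(p,220+u/3,110+v/3,z).round(1)
b=np.array([f(*c,82) for c in [(463,163),(612,215),(558,362),(410,312)]]);print(b,b.mean(0),np.hypot(*(b-b.mean(0)).T))
print("knobs",f(467,148,127),f(627,207,127),f(573,362,127),f(150,177,115),f(165,307,115))
print("nut",f(512,261,94),"seats",f(168,198,20),f(182,318,20))
w=robot.camera_params("wrist");s=robot.state()
print(w,s["ee_pos"]); q=w["rotation"];print(R.from_quat(np.r_[q[1:],q[0]]).as_matrix().round(2))
E
```

```text
[[ 611.4 -217.7]
 [ 581.  -310.2]
 [ 489.4 -277.9]
 [ 517.5 -186.7]] [ 549.825 -248.125] [68.68159324 69.46356059 67.3626844  69.41135534]
knobs [ 612.6 -216.4] [ 579.9 -310.3] [ 488.6 -279.8] [592.7 -27.4] [514.6 -39.7]
nut [ 549.6 -247.6] seats [593.4 -25. ] [512.9 -37.6]
{'camera_matrix': array([[312.65947903,   0.        , 315.98228291],
       [  0.        , 312.65947903, 202.3126528 ],
       [  0.        ,   0.        ,   1.        ]]), 'position': array([ 92.78005283, 570.53952835, 383.53854551]), 'rotation': array([ 0.79271572, -0.09246557, -0.07024798,  0.59842889])} [157.14759102 553.14235469 182.90314928]
[[ 0.27 -0.94 -0.22]
 [ 0.96  0.27  0.06]
 [ 0.   -0.23  0.97]]
```

```bash
python3 -m inch '[{"x":0.25,"y":-1,"z":0.05,"fingers":130},{"x":0.25,"y":-1,"z":0.05},{"x":0.25,"y":-1,"z":0.05},{"x":0.25,"y":-1,"z":0.05},{"x":0.25,"y":-1,"z":0.05},{"x":0.25,"y":-1,"z":0.05},{"x":0.25,"y":-1,"z":0.05},{"x":0.25,"y":-1,"z":0.05},{"x":0.25,"y":-1},{"x":0.25,"y":-1},{"x":0.25,"y":-1},{"x":0.25,"y":-1}]' 25
```

```text
validation failed for argument at $[0]...
```

```bash
python3 -m inch '[{"x":0.25,"y":-1,"z":0.05,"wx":0,"wy":0,"wz":0,"fingers":130}]' 25
```

```text
time_s: 0.68
ee_pos: [167.0, 518.6, 183.8]
tool_rot: [-0.001, 0.137, 0.991, 0.002]
wrist_force: [1.1, 0.2, 1.1]
finger_gap: 90.2
gripper_force: 0.0
```

```bash
python3 -m inch '[{"x":0.25,"y":-1,"z":0.05,"wx":0,"wy":0,"wz":0,"fingers":130},{"x":0.25,"y":-1,"z":0.05,"wx":0,"wy":0,"wz":0,"fingers":130},{"x":0.25,"y":-1,"z":0.05,"wx":0,"wy":0,"wz":0,"fingers":130},{"x":0.25,"y":-1,"z":0.05,"wx":0,"wy":0,"wz":0,"fingers":130},{"x":0.25,"y":-1,"z":0.05,"wx":0,"wy":0,"wz":0,"fingers":130},{"x":0.25,"y":-1,"z":0.05,"wx":0,"wy":0,"wz":0,"fingers":130},{"x":0.25,"y":-1,"z":0.05,"wx":0,"wy":0,"wz":0,"fingers":130},{"x":0.25,"y":-1,"z":0.05,"wx":0,"wy":0,"wz":0,"fingers":130},{"x":0.25,"y":-1,"z":0,"wx":0,"wy":0,"wz":0,"fingers":130},{"x":0.25,"y":-1,"z":0,"wx":0,"wy":0,"wz":0,"fingers":130},{"x":0.25,"y":-1,"z":0,"wx":0,"wy":0,"wz":0,"fingers":130},{"x":0.25,"y":-1,"z":0,"wx":0,"wy":0,"wz":0,"fingers":130}]' 25
```

```text
time_s: 1.68
ee_pos: [287.0, 31.4, 201.4]
tool_rot: [0.001, 0.138, 0.99, 0.0]
wrist_force: [1.7, 0.5, -0.3]
finger_gap: 46.0
gripper_force: 0.0
```

```bash
python3 -m inch '[{"x":0.6,"y":-0.7,"z":0,"wx":0,"wy":0,"wz":0,"fingers":130},{"x":0.6,"y":-0.7,"z":0,"wx":0,"wy":0,"wz":0,"fingers":130},{"x":0.6,"y":-0.7,"z":0,"wx":0,"wy":0,"wz":0,"fingers":130},{"x":0.6,"y":-0.7,"z":0,"wx":0,"wy":0,"wz":0,"fingers":130},{"x":0.6,"y":-0.7,"z":0,"wx":0,"wy":0,"wz":0,"fingers":130},{"x":0.7,"y":-0.6,"z":0,"wx":0,"wy":0,"wz":0,"fingers":130},{"x":0.7,"y":-0.6,"z":0,"wx":0,"wy":0,"wz":0,"fingers":130},{"x":0.7,"y":-0.6,"z":0,"wx":0,"wy":0,"wz":0,"fingers":130},{"x":0.7,"y":-0.5,"z":0,"wx":0,"wy":0,"wz":0,"fingers":130},{"x":0.7,"y":-0.5,"z":0,"wx":0,"wy":0,"wz":0,"fingers":130},{"x":0,"y":0,"z":0,"wx":0,"wy":0,"wz":0,"fingers":130},{"x":0,"y":0,"z":0,"wx":0,"wy":0,"wz":0,"fingers":130}]' 25
python3 - <<'E'
from h import *
s=robot.state();p=robot.camera_params("wrist");im=robot.read_camera("wrist")
cv2.imwrite("pics/w1.png",im[:,:,::-1]); print(s["ee_pos"])
np.save("w1.npy",p,allow_pickle=True)
for n,X in dict(A=(611.4,-217.7,82),B=(581,-310,82),C=(489.4,-278,82),D=(517.5,-187,82),nut=(549.7,-248,94),kA=(612.6,-216.4,127),kC=(488.6,-279.8,127),k1=(592.7,-27.4,115),k2=(514.6,-39.7,115)).items(): print(n,proj(p,X).round())
E
```

```text
time_s: 2.68
ee_pos: [547.8, -219.7, 199.7]
tool_rot: [-0.001, 0.138, 0.99, 0.0]
wrist_force: [-0.0, 0.4, 0.2]
finger_gap: 46.2
gripper_force: 0.0
[ 547.81332468 -219.66224924  199.72552313]
A [334. 249.]
B [245. 246.]
C [245. 155.]
D [339. 157.]
nut [290. 206.]
kA [339. 268.]
kC [232. 159.]
k1 [529. 191.]
k2 [503. 111.]
```

View pics/w1.png

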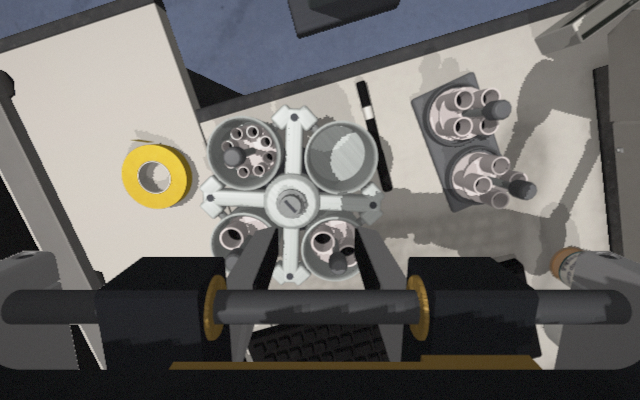

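Wrist view: eight in C (246,155), empty D (341,157), nut (291,203), tray knobs (497,109) and (523,188). These roughly match the top-camera estimates, so I'll refine the rims with an ellipse fit.

Run:
```python
from h import *
from scipy.optimize import least_squares
pt=robot.camera_params("top"); pw=robot.camera_params("wrist")
it=cv2.imread("pics/top0.png",0); iw=cv2.imread("pics/w1.png",0)
def fit(im,p,c,r,z):
    # best circle in the world: maximise mean gradient magnitude along its projected outline
    g=cv2.GaussianBlur(im,(3,3),0).astype(np.float32); m=np.hypot(cv2.Sobel(g,5,1,0),cv2.Sobel(g,5,0,1))
    m=cv2.GaussianBlur(m,(0,0),1)
    a=np.linspace(0,2*np.pi,90); best=[]
    for dx in np.arange(-8,8.1,.5):
        for dy in np.arange(-8,8.1,.5):
            P=np.array([proj(p,(c[0]+dx+r*np.cos(t),c[1]+dy+r*np.sin(t),z)) for t in a],np.float32)
            v=cv2.remap(m,P[:,:1],P[:,1:],cv2.INTER_LINEAR); best.append((np.minimum(v,150).mean(),c[0]+dx,c[1]+dy))
    return np.round(max(best),1)
for n,c in dict(A=(612,-217),B=(581,-310),C=(488,-279),D=(518,-186)).items():
    print(n,"top",fit(it,pt,c,37.5,82),fit(it,pt,c,33,82),"wrist",*( [fit(iw,pw,c,37.5,82),fit(iw,pw,c,33,82)] if n in "CD" else []))
for n,c in dict(s1=(593.4,-25),s2=(513,-37.6)).items():
    print(n,fit(it,pt,c,33,23),fit(iw,pw,c,33,23))
for n,c,z in (("k1",(592.7,-27.4),111),("k2",(514.6,-39.7),111),("kA",(612.6,-216.4),123),("kC",(488.6,-279.8),123)): print(n,fit(it,pt,c,9,z),fit(iw,pw,c,9,z))
```

```text
A top [ 105.3  609.  -224. ] [ 114.1  604.  -223. ] wrist
B top [ 117.9  579.  -305.5] [ 115.4  581.5 -312. ] wrist
C top [ 120.4  491.  -275. ] [ 102.1  495.5 -286.5] wrist [ 142.2  489.5 -278. ] [ 122.6  485.5 -281.5]
D top [  94.3  518.5 -192.5] [  80.8  524.5 -194. ] wrist [ 137.  519. -186.] [ 111.3  510.  -193. ]
s1 [109.8 593.9 -24.5] [100.7 590.9 -22.5]
s2 [116.9 510.  -45.6] [121.4 512.5 -37.1]
k1 [ 95.6 584.7 -35.4] [110.4 592.2 -24.9]
k2 [110.9 522.6 -47.7] [122.5 511.6 -37.2]
kA [ 118.2  618.1 -218.4] [ 105.6  606.6 -214.9]
kC [ 102.4  487.1 -271.8] [ 117.4  496.6 -271.8]
```

```bash
python3 -m inch '[{"x":0.8,"y":0.03,"z":0,"wx":0,"wy":0,"wz":0,"fingers":130},{"x":0.8,"y":0.04,"z":0,"wx":0,"wy":0,"wz":0,"fingers":130},{"x":0,"y":0,"z":-0.5,"wx":0,"wy":0,"wz":0,"fingers":130},{"x":0,"y":0,"z":-0.75,"wx":0,"wy":0,"wz":0,"fingers":130},{"x":0,"y":0,"z":0,"wx":0,"wy":0,"wz":0,"fingers":130},{"x":0,"y":0,"z":0,"wx":0,"wy":0,"wz":0,"fingers":130}]' 25
python3 - <<'E'
from h import *
im=robot.read_camera("wrist");cv2.imwrite("pics/w2.png",im[:,:,::-1])
E
```

```text
time_s: 3.23
ee_pos: [608.9, -214.5, 150.2]
tool_rot: [-0.002, 0.138, 0.99, 0.001]
wrist_force: [-0.6, 0.5, 0.5]
finger_gap: 45.9
gripper_force: 0.0
```

View pics/w2.png

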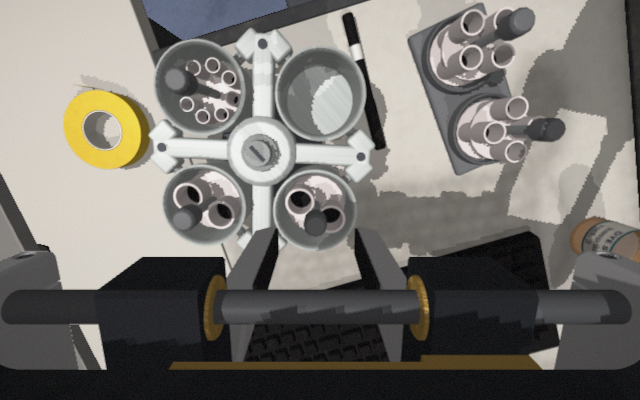

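Knob A is at about (316,221), laterally between the fingers (278…358).

Run:
```python
from h import *
p=robot.camera_params("wrist");s=robot.state()["ee_pos"];print(s)
print("kA",ray(p,316,219,125),"kB",ray(p,187,217,125),"kC",ray(p,180,80,125),"tcp axis at z125",proj(p,(s[0],s[1],125)))
print("k1",ray(p,545,129,113),"k2",ray(p,516,21,113))
iw=cv2.imread("pics/w2.png")
```

```text
[ 610.29443469 -215.30630903  151.87030051]
kA [ 610.31825863 -216.0906052 ] kB [ 582.10833719 -309.46061789] kC [ 489.6294399  -278.51978507] tcp axis at z125 [316.98762608 218.69852114]
k1 [593.25370025 -33.55190003] k2 [514.34944695 -44.78759965]
```

```bash
python3 -m inch '[{"x":0,"y":0,"z":-0.5,"wx":0,"wy":0,"wz":0,"fingers":130},{"x":0,"y":0,"z":-0.55,"wx":0,"wy":0,"wz":0,"fingers":130},{"x":0,"y":0,"z":0,"wx":0,"wy":0,"wz":0,"fingers":130},{"x":0,"y":0,"z":0,"wx":0,"wy":0,"wz":0,"fingers":255},{"x":0,"y":0,"z":0,"wx":0,"wy":0,"wz":0,"fingers":255},{"x":0,"y":0,"z":0,"wx":0,"wy":0,"wz":0,"fingers":255},{"x":0,"y":0,"z":0,"wx":0,"wy":0,"wz":0,"fingers":255},{"x":0,"y":0,"z":0,"wx":0,"wy":0,"wz":0,"fingers":255},{"x":0,"y":0,"z":0,"wx":0,"wy":0,"wz":0,"fingers":255},{"x":0,"y":0,"z":0,"wx":0,"wy":0,"wz":0,"fingers":255}]' 25
```

```text
time_s: 4.12
ee_pos: [611.3, -216.1, 109.2]
tool_rot: [0.0, 0.138, 0.99, -0.0]
wrist_force: [-0.6, -0.2, 0.4]
finger_gap: 2.8
gripper_force: 0.0
```

Run:
```python
from h import *
im=robot.read_camera("wrist");cv2.imwrite("pics/w3.png",im[:,:,::-1]);s=robot.state();print(s["finger_gap"],s["gripper_force"],s["ee_pos"])
im=robot.read_camera("scene");cv2.imwrite("pics/s3.png",cv2.resize(im[100:300,220:480,::-1],None,fx=3,fy=3))
```

```text
1.1853389282236981 0.0 [ 611.18935244 -216.09570735  109.04075956]
```

View pics/w3.png

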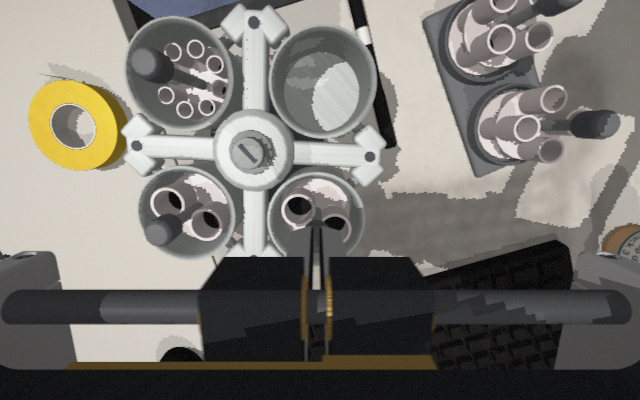

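View pics/s3.png

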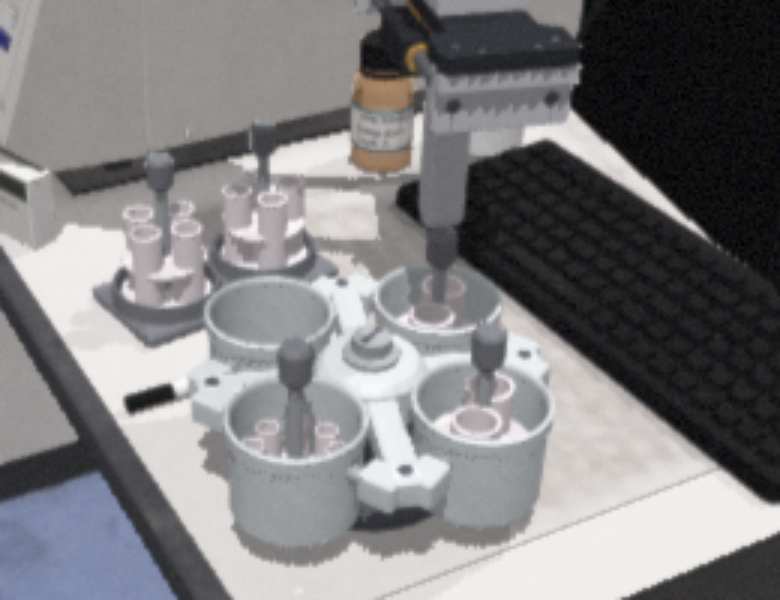

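Wrist: the fingers are shut over the knob at (318,225). Scene: fingertip ends at crop (445,222) with the knob showing below it. I'll compare this with projections.

Run:
```python
from h import *
p=robot.camera_params("scene");w=robot.camera_params("wrist");s=robot.state();x,y,z=s["ee_pos"]
print(s["q"],s["tool_rot"])
for n,X in dict(tip=(x,y,z-11),kt=(611,-216,127),kb=(611,-216,104),ktC=(488.5,-279,127),ktB=(582,-310,127),ktBb=(582,-310,104),rimA=(612,-217,82),rimB=(581,-310,82)).items(): print(n,(proj(p,X)-[220,100])*3, proj(w,X))
```

```text
[-4.47113857e-01  4.30045618e-01  1.45415022e+00  1.40451076e-04
  1.25735859e+00 -1.74119177e+00] [3.85079754e-05 1.37939634e-01 9.90440636e-01 5.78379994e-05]
tip [434.34441472 271.99641528] [317.08007046 225.01396592]
kt [437.21849339 228.53400763] [317.24834958 238.90279198]
kb [434.68772326 263.12691959] [317.09404387 227.39811024]
ktC [295.88836172 342.02467807] [144.00446363  63.70142021]
ktB [487.8125553  325.47387777] [157.45873101 235.64296514]
ktBb [484.08090022 362.22781201] [173.95122345 224.44790323]
rimA [434.71158401 295.5944405 ] [316.06533438 219.99514327]
rimB [479.04250215 396.68564875] [186.31806922 214.49736677]
```

Run:
```python
import cv2,numpy as np
a=cv2.resize(cv2.imread("pics/w3.png")[160:280,250:385],None,fx=4,fy=4,interpolation=cv2.INTER_CUBIC)
s=cv2.imread("pics/s3.png")[150:400,350:550]; s=cv2.resize(s,None,fx=1.28,fy=1.92)[:480]
im=np.hstack([a,s]);print(im.shape);im=np.clip(im.astype(float)*1.8,0,255);cv2.imwrite("pics/z3.png",im)
```

```text
(480, 796, 3)[ WARN:0@0.084] global loadsave.cpp:1063 imwrite_ Unsupported depth image for selected encoder is fallbacked to CV_8U.
```

View pics/z3.png

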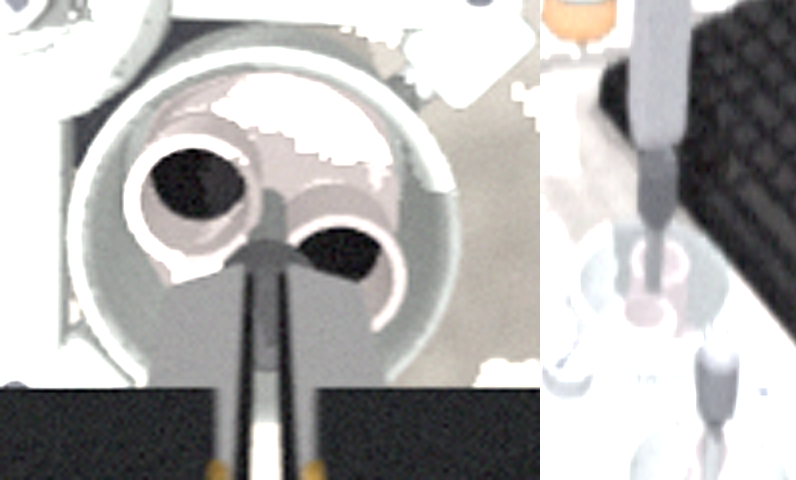

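```bash
python3 -c "
from bench import robot
print(robot.nose_length)"
python3 -m inch '[{"x":0,"y":0,"z":0,"wx":0,"wy":0,"wz":0,"fingers":150},{"x":0,"y":0,"z":0,"wx":0,"wy":0,"wz":0,"fingers":150},{"x":0,"y":0,"z":0,"wx":0,"wy":0,"wz":0,"fingers":150},{"x":0,"y":0,"z":0,"wx":0,"wy":0,"wz":0,"fingers":150},{"x":0,"y":0,"z":0,"wx":0,"wy":0,"wz":0,"fingers":150}]' 25
python3 - <<'E'
from h import *
p=robot.camera_params("scene");im=robot.read_camera("scene")
b=cv2.resize(im[150:220,330:410,::-1],None,fx=6,fy=6,interpolation=cv2.INTER_CUBIC)
x,y,z=robot.state()["ee_pos"]
for zz,c in((z-11,(0,0,255)),(z,(0,255,0)),(127,(255,0,0))):
    u,v=((proj(p,(x,y,zz))-[330,150])*6).astype(int);cv2.line(b,(u-60,v),(u+60,v),c,1)
w=robot.read_camera("wrist")[180:290,240:400,::-1]
w=cv2.resize(w,(320,420))
b=np.clip(np.hstack([b,w]).astype(float)*1.5,0,255).astype(np.uint8);cv2.imwrite("pics/s4.png",b)
E
```

```text
11.0
time_s: 4.63
ee_pos: [611.1, -216.1, 108.8]
tool_rot: [-0.0, 0.138, 0.99, 0.0]
wrist_force: [-0.4, -0.1, -0.7]
finger_gap: 30.3
gripper_force: 0.0
```

View pics/s4.png

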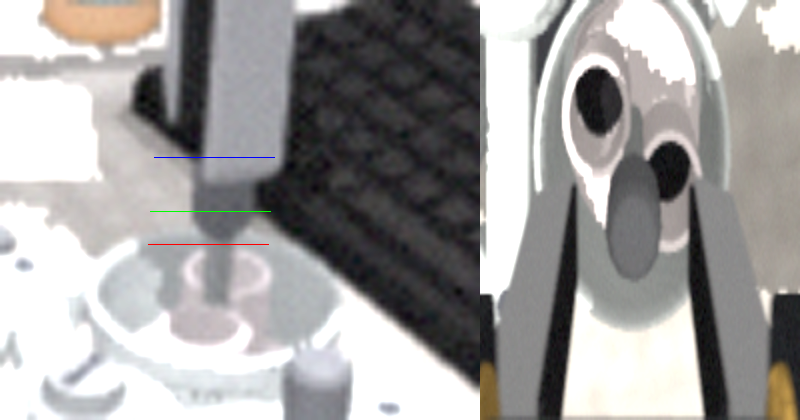

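Scene overlay: the fingertips end at row 180, where 244 was expected, so they really stand about 20 mm higher than the reading implies. The knob is centred, so I'll descend further while watching the force.

```bash
python3 -m inch '[{"x":0,"y":0,"z":-0.25,"wx":0,"wy":0,"wz":0,"fingers":150},{"x":0,"y":0,"z":-0.25,"wx":0,"wy":0,"wz":0,"fingers":150},{"x":0,"y":0,"z":0,"wx":0,"wy":0,"wz":0,"fingers":150},{"x":0,"y":0,"z":0,"wx":0,"wy":0,"wz":0,"fingers":255},{"x":0,"y":0,"z":0,"wx":0,"wy":0,"wz":0,"fingers":255},{"x":0,"y":0,"z":0,"wx":0,"wy":0,"wz":0,"fingers":255},{"x":0,"y":0,"z":0,"wx":0,"wy":0,"wz":0,"fingers":255},{"x":0,"y":0,"z":0,"wx":0,"wy":0,"wz":0,"fingers":255}]' 25
python3 - <<'E'
from h import *
p=robot.camera_params("scene");im=robot.read_camera("scene")
b=cv2.resize(im[150:220,330:410,::-1],None,fx=6,fy=6,interpolation=cv2.INTER_CUBIC)
x,y,z=robot.state()["ee_pos"]
for zz,c in((z-11,(0,0,255)),(z,(0,255,0)),(127,(255,0,0))):
    u,v=((proj(p,(x,y,zz))-[330,150])*6).astype(int);cv2.line(b,(u-60,v),(u+60,v),c,1)
b=np.clip(b.astype(float)*1.5,0,255).astype(np.uint8);cv2.imwrite("pics/s5.png",b)
print(robot.state()["finger_gap"],robot.state()["gripper_force"])
E
```

```text
time_s: 5.4
ee_pos: [611.4, -216.1, 89.1]
tool_rot: [0.0, 0.138, 0.99, -0.0]
wrist_force: [-0.2, -0.2, 0.1]
finger_gap: 16.9
gripper_force: 25.0
16.859231667014193 24.997921488247812
```

```bash
python3 -m inch '[{"x":0,"y":0,"z":0.2,"wx":0,"wy":0,"wz":0,"fingers":255},{"x":0,"y":0,"z":0.3,"wx":0,"wy":0,"wz":0,"fingers":255},{"x":0,"y":0,"z":0.5,"wx":0,"wy":0,"wz":0,"fingers":255},{"x":0,"y":0,"z":0.5,"wx":0,"wy":0,"wz":0,"fingers":255},{"x":0,"y":0,"z":0.4,"wx":0,"wy":0,"wz":0,"fingers":255},{"x":0,"y":0,"z":0,"wx":0,"wy":0,"wz":0,"fingers":255},{"x":0,"y":0,"z":0,"wx":0,"wy":0,"wz":0,"fingers":255}]' 25
python3 - <<'E'
from h import *
im=robot.read_camera("scene")[110:230,310:430,::-1]
w=robot.read_camera("wrist")[40:320,180:460,::-1]
cv2.imwrite("pics/s6.png",np.hstack([cv2.resize(im,(400,400)),cv2.resize(w,(400,400))]))
E
```

```text
time_s: 6.03
ee_pos: [611.6, -216.3, 166.0]
tool_rot: [0.001, 0.138, 0.99, -0.0]
wrist_force: [-0.6, -0.7, -1.6]
finger_gap: 17.4
gripper_force: 25.0
```

View pics/s6.png

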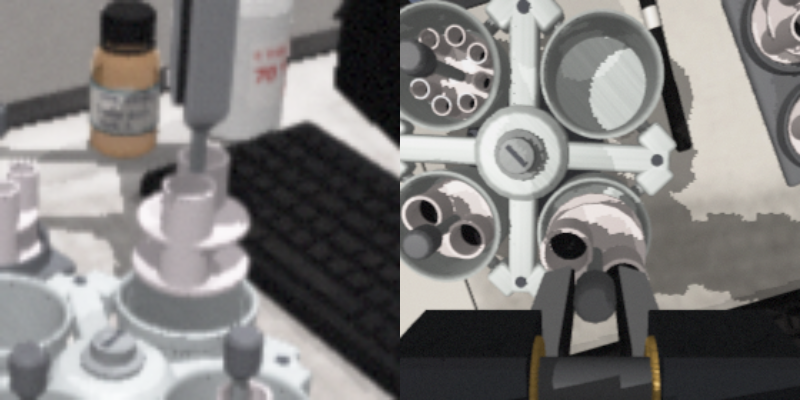

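Held upright and clear of the rim. Next, over to D.

```bash
python3 -m inch '[{"x":-0.5,"y":0.15,"z":0.1,"wx":0,"wy":0,"wz":0,"fingers":255},{"x":-0.7,"y":0.25,"z":0,"wx":0,"wy":0,"wz":0,"fingers":255},{"x":-0.7,"y":0.25,"z":0,"wx":0,"wy":0,"wz":0,"fingers":255},{"x":-0.4,"y":0.12,"z":0,"wx":0,"wy":0,"wz":0,"fingers":255},{"x":0,"y":0,"z":0,"wx":0,"wy":0,"wz":0,"fingers":255},{"x":0,"y":0,"z":0,"wx":0,"wy":0,"wz":0,"fingers":255},{"x":0,"y":0,"z":0,"wx":0,"wy":0,"wz":0,"fingers":255}]' 25
python3 - <<'E'
from h import *
s=robot.state();im=robot.read_camera("wrist");p=robot.camera_params("wrist")
print(s["ee_pos"]);b=im[:,:,::-1].copy()
for c in ((518.5,-186),(581,-310),(488,-279),(612,-216.5)):
  for r in (33,37.5):
    P=np.array([proj(p,(c[0]+r*np.cos(t),c[1]+r*np.sin(t),82)) for t in np.linspace(0,6.3,60)]).astype(np.int32);cv2.polylines(b,[P],True,(0,0,255))
cv2.imwrite("pics/w7.png",cv2.resize(b[100:360,150:480],None,fx=2.3,fy=2.3))
E
```

```text
time_s: 6.72
ee_pos: [520.0, -185.6, 168.4]
tool_rot: [0.0, 0.138, 0.99, 0.0]
wrist_force: [0.0, 0.0, -0.7]
finger_gap: 17.2
gripper_force: 25.0
[ 519.97388247 -185.584264    168.3972536 ]
```

View pics/w7.png

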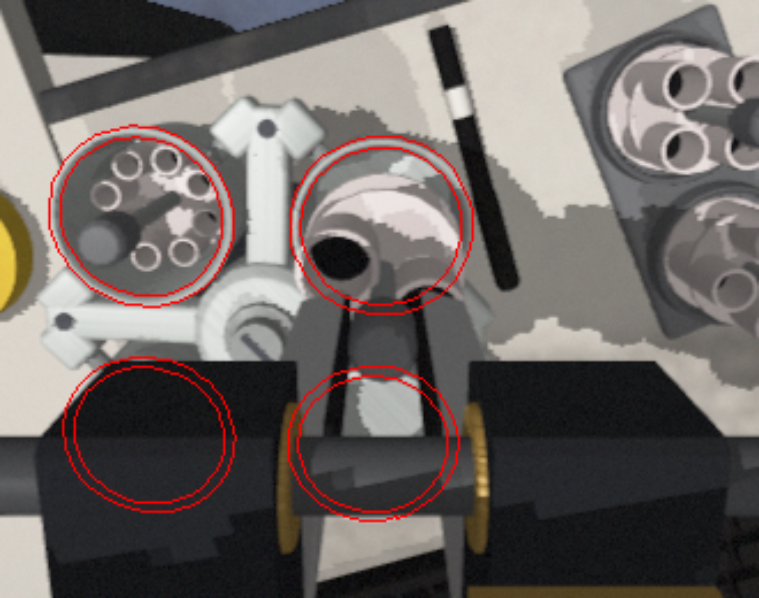

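The overlay fits C and D well. Lowering with force watched.

```bash
python3 -m inch '[{"x":-0.02,"y":0,"z":-0.4,"wx":0,"wy":0,"wz":0,"fingers":255},{"x":0,"y":0,"z":-0.4,"wx":0,"wy":0,"wz":0,"fingers":255},{"x":0,"y":0,"z":-0.4,"wx":0,"wy":0,"wz":0,"fingers":255},{"x":0,"y":0,"z":-0.3,"wx":0,"wy":0,"wz":0,"fingers":255},{"x":0,"y":0,"z":-0.2,"wx":0,"wy":0,"wz":0,"fingers":255},{"x":0,"y":0,"z":-0.15,"wx":0,"wy":0,"wz":0,"fingers":255},{"x":0,"y":0,"z":0,"wx":0,"wy":0,"wz":0,"fingers":255},{"x":0,"y":0,"z":0,"wx":0,"wy":0,"wz":0,"fingers":255}]' 25
```

```text
time_s: 7.43
ee_pos: [518.8, -185.5, 94.7]
tool_rot: [-0.0, 0.138, 0.99, 0.0]
wrist_force: [0.0, -0.5, -1.2]
finger_gap: 16.8
gripper_force: 25.0
```

```bash
python3 -m inch '[{"x":0,"y":0,"z":-0.07,"wx":0,"wy":0,"wz":0,"fingers":255},{"x":0,"y":0,"z":-0.05,"wx":0,"wy":0,"wz":0,"fingers":255},{"x":0,"y":0,"z":-0.02,"wx":0,"wy":0,"wz":0,"fingers":255},{"x":0,"y":0,"z":0,"wx":0,"wy":0,"wz":0,"fingers":255},{"x":0,"y":0,"z":0,"wx":0,"wy":0,"wz":0,"fingers":255}]' 25
```

```text
time_s: 7.85
ee_pos: [518.5, -185.3, 89.5]
tool_rot: [0.0, 0.138, 0.99, -0.0]
wrist_force: [0.8, 0.4, -1.2]
finger_gap: 17.1
gripper_force: 25.0
```

```bash
python3 -m inch '[{"x":0,"y":0,"z":-0.03,"wx":0,"wy":0,"wz":0,"fingers":255},{"x":0,"y":0,"z":-0.03,"wx":0,"wy":0,"wz":0,"fingers":255},{"x":0,"y":0,"z":0,"wx":0,"wy":0,"wz":0,"fingers":255},{"x":0,"y":0,"z":0,"wx":0,"wy":0,"wz":0,"fingers":255}]' 25
```

```text
time_s: 8.18
ee_pos: [518.7, -185.4, 87.2]
tool_rot: [0.0, 0.138, 0.99, -0.0]
wrist_force: [0.2, -0.2, 0.3]
finger_gap: 16.8
gripper_force: 25.0
```

```bash
python3 -m inch '[{"x":0,"y":0,"z":-0.03,"wx":0,"wy":0,"wz":0,"fingers":255},{"x":0,"y":0,"z":0,"wx":0,"wy":0,"wz":0,"fingers":255},{"x":0,"y":0,"z":0,"wx":0,"wy":0,"wz":0,"fingers":150},{"x":0,"y":0,"z":0,"wx":0,"wy":0,"wz":0,"fingers":150},{"x":0,"y":0,"z":0,"wx":0,"wy":0,"wz":0,"fingers":150},{"x":0,"y":0,"z":0.6,"wx":0,"wy":0,"wz":0,"fingers":140},{"x":0,"y":0,"z":0.8,"wx":0,"wy":0,"wz":0,"fingers":130},{"x":0,"y":0,"z":0.4,"wx":0,"wy":0,"wz":0,"fingers":130},{"x":0,"y":0,"z":0,"wx":0,"wy":0,"wz":0,"fingers":130}]' 25
python3 -m inch '[{"x":0.37,"y":0.8,"z":0,"wx":0,"wy":0,"wz":0,"fingers":130},{"x":0.37,"y":0.8,"z":0,"wx":0,"wy":0,"wz":0,"fingers":130},{"x":0.37,"y":0.8,"z":0,"wx":0,"wy":0,"wz":0,"fingers":130},{"x":0.37,"y":0.8,"z":0,"wx":0,"wy":0,"wz":0,"fingers":130},{"x":0.37,"y":0.8,"z":0,"wx":0,"wy":0,"wz":0,"fingers":130},{"x":0,"y":0,"z":0,"wx":0,"wy":0,"wz":0,"fingers":130},{"x":0,"y":0,"z":0,"wx":0,"wy":0,"wz":0,"fingers":130},{"x":0,"y":0,"z":0,"wx":0,"wy":0,"wz":0,"fingers":130}]' 25
python3 - <<'E'
from h import *
s=robot.state();im=robot.read_camera("wrist");p=robot.camera_params("wrist")
print(s["ee_pos"],"axis",proj(p,(s["ee_pos"][0],s["ee_pos"][1],113)));b=im[:,:,::-1].copy()
for c in ((593,-24.5),(512.7,-37.3)):
    P=np.array([proj(p,(c[0]+33*np.cos(t),c[1]+33*np.sin(t),23)) for t in np.linspace(0,6.3,60)]).astype(np.int32);cv2.polylines(b,[P],True,(0,0,255))
    for z in (115,92): cv2.circle(b,tuple(proj(p,(*c,z)).astype(int)),2,(0,255,0),-1)
cv2.imwrite("pics/w8.png",cv2.resize(b[20:320,150:480],None,fx=2,fy=2))
E
```

```text
time_s: 8.93
ee_pos: [520.6, -186.4, 161.3]
tool_rot: [0.003, 0.138, 0.99, -0.001]
wrist_force: [-0.9, 0.5, -0.6]
finger_gap: 46.2
gripper_force: 0.0
time_s: 9.6
ee_pos: [591.2, -25.5, 156.3]
tool_rot: [-0.001, 0.138, 0.99, -0.0]
wrist_force: [-0.3, -0.5, -0.3]
finger_gap: 45.6
gripper_force: 0.0
[591.24431118 -25.49418694 156.3216908 ] axis [317.59741156 212.68209461]
```

View pics/w8.png

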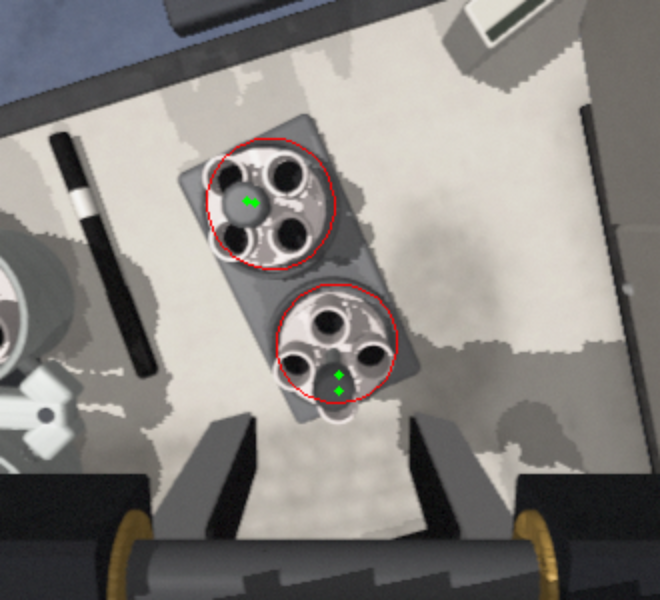

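Knob 1 sits at crop (335,385), exactly on the tool axis. Descend and grip.

```bash
python3 -m inch '[{"x":0.01,"y":0,"z":-0.5,"wx":0,"wy":0,"wz":0,"fingers":150},{"x":0,"y":0,"z":-0.6,"wx":0,"wy":0,"wz":0,"fingers":150},{"x":0,"y":0,"z":-0.6,"wx":0,"wy":0,"wz":0,"fingers":150},{"x":0,"y":0,"z":-0.25,"wx":0,"wy":0,"wz":0,"fingers":150},{"x":0,"y":0,"z":0,"wx":0,"wy":0,"wz":0,"fingers":150},{"x":0,"y":0,"z":0,"wx":0,"wy":0,"wz":0,"fingers":150},{"x":0,"y":0,"z":0,"wx":0,"wy":0,"wz":0,"fingers":255},{"x":0,"y":0,"z":0,"wx":0,"wy":0,"wz":0,"fingers":255},{"x":0,"y":0,"z":0,"wx":0,"wy":0,"wz":0,"fingers":255},{"x":0,"y":0,"z":0,"wx":0,"wy":0,"wz":0,"fingers":255},{"x":0,"y":0,"z":0,"wx":0,"wy":0,"wz":0,"fingers":255}]' 25
```

```text
time_s: 10.57
ee_pos: [593.5, -25.6, 80.8]
tool_rot: [0.001, 0.138, 0.99, -0.0]
wrist_force: [0.2, -1.4, 3.5]
finger_gap: 16.6
gripper_force: 25.0
```

```bash
python3 -m inch '[{"x":0,"y":0,"z":0.1,"wx":0,"wy":0,"wz":0,"fingers":255},{"x":0,"y":0,"z":0.2,"wx":0,"wy":0,"wz":0,"fingers":255},{"x":0,"y":0,"z":0,"wx":0,"wy":0,"wz":0,"fingers":255},{"x":0,"y":0,"z":0,"wx":0,"wy":0,"wz":0,"fingers":255}]' 25
```

```text
time_s: 10.9
ee_pos: [593.2, -25.2, 92.3]
tool_rot: [0.001, 0.138, 0.99, 0.0]
wrist_force: [0.8, 0.7, -1.9]
finger_gap: 16.9
gripper_force: 25.0
```

```bash
python3 -m inch '[{"x":0,"y":0,"z":0.6,"wx":0,"wy":0,"wz":0,"fingers":255},{"x":0,"y":0,"z":0.8,"wx":0,"wy":0,"wz":0,"fingers":255},{"x":0,"y":-0.3,"z":0.6,"wx":0,"wy":0,"wz":0,"fingers":255},{"x":0.1,"y":-0.8,"z":0.05,"wx":0,"wy":0,"wz":0,"fingers":255},{"x":0.1,"y":-0.9,"z":0,"wx":0,"wy":0,"wz":0,"fingers":255},{"x":0.1,"y":-0.9,"z":0,"wx":0,"wy":0,"wz":0,"fingers":255},{"x":0.1,"y":-0.9,"z":0,"wx":0,"wy":0,"wz":0,"fingers":255},{"x":0.06,"y":-0.6,"z":0,"wx":0,"wy":0,"wz":0,"fingers":255},{"x":0,"y":-0.37,"z":0,"wx":0,"wy":0,"wz":0,"fingers":255},{"x":0,"y":0,"z":0,"wx":0,"wy":0,"wz":0,"fingers":255},{"x":0,"y":0,"z":0,"wx":0,"wy":0,"wz":0,"fingers":255},{"x":0,"y":0,"z":0,"wx":0,"wy":0,"wz":0,"fingers":255}]' 25
python3 - <<'E'
from h import *
s=robot.state();im=robot.read_camera("wrist");p=robot.camera_params("wrist")
print(s["ee_pos"],s["finger_gap"]);b=im[:,:,::-1].copy()
for c in ((518.5,-186),(488,-279),(611.8,-216.7)):
  for r in (33,37.5):
    P=np.array([proj(p,(c[0]+r*np.cos(t),c[1]+r*np.sin(t),82)) for t in np.linspace(0,6.3,60)]).astype(np.int32);cv2.polylines(b,[P],True,(0,0,255))
cv2.imwrite("pics/w9.png",cv2.resize(b[60:320,150:480],None,fx=2.3,fy=2.3))
E
```

```text
time_s: 11.9
ee_pos: [610.8, -214.2, 173.5]
tool_rot: [-0.0, 0.138, 0.99, 0.001]
wrist_force: [1.2, -0.3, -1.7]
finger_gap: 16.9
gripper_force: 25.0
[ 610.84243277 -214.21805039  173.52464591] 16.947516852421924
```

View pics/w9.png

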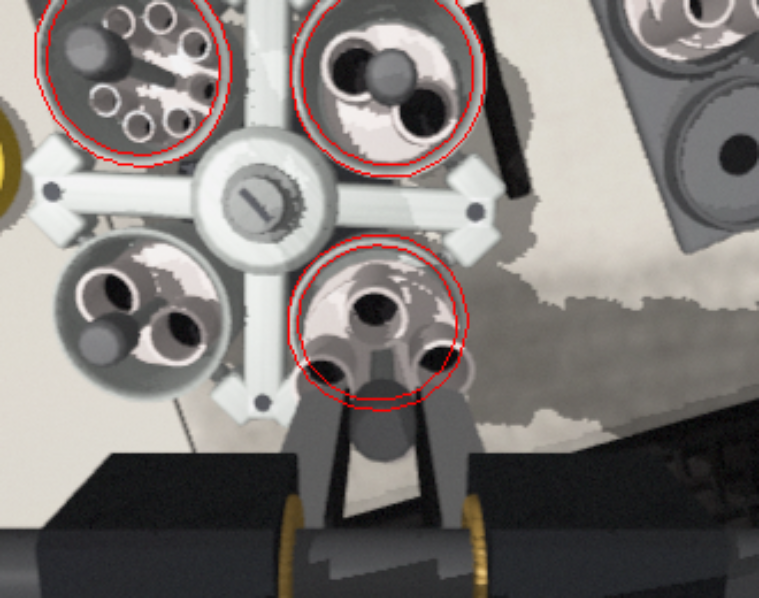

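Overlays fit. Double seated in D looks upright and centred. Lower the quad into A.

```bash
python3 -m inch '[{"x":0.02,"y":-0.05,"z":0,"wx":0,"wy":0,"wz":0,"fingers":255},{"x":0,"y":0,"z":-0.4,"wx":0,"wy":0,"wz":0,"fingers":255},{"x":0,"y":0,"z":-0.4,"wx":0,"wy":0,"wz":0,"fingers":255},{"x":0,"y":0,"z":-0.4,"wx":0,"wy":0,"wz":0,"fingers":255},{"x":0,"y":0,"z":-0.3,"wx":0,"wy":0,"wz":0,"fingers":255},{"x":0,"y":0,"z":-0.2,"wx":0,"wy":0,"wz":0,"fingers":255},{"x":0,"y":0,"z":-0.15,"wx":0,"wy":0,"wz":0,"fingers":255},{"x":0,"y":0,"z":-0.1,"wx":0,"wy":0,"wz":0,"fingers":255},{"x":0,"y":0,"z":-0.05,"wx":0,"wy":0,"wz":0,"fingers":255},{"x":0,"y":0,"z":0,"wx":0,"wy":0,"wz":0,"fingers":255},{"x":0,"y":0,"z":0,"wx":0,"wy":0,"wz":0,"fingers":255}]' 25
```

```text
time_s: 12.87
ee_pos: [612.4, -218.2, 94.3]
tool_rot: [0.001, 0.138, 0.99, -0.0]
wrist_force: [0.0, -0.3, -1.8]
finger_gap: 16.6
gripper_force: 25.0
```

```bash
python3 -m inch '[{"x":0,"y":0,"z":-0.04,"wx":0,"wy":0,"wz":0,"fingers":255},{"x":0,"y":0,"z":0,"wx":0,"wy":0,"wz":0,"fingers":255},{"x":0,"y":0,"z":0,"wx":0,"wy":0,"wz":0,"fingers":255}]' 25
```

```text
time_s: 13.12
ee_pos: [612.5, -218.5, 92.9]
tool_rot: [0.001, 0.138, 0.99, -0.0]
wrist_force: [0.3, -0.7, 0.9]
finger_gap: 16.2
gripper_force: 25.0
```

```bash
python3 -m inch '[{"x":0,"y":0,"z":-0.03,"wx":0,"wy":0,"wz":0,"fingers":255},{"x":0,"y":0,"z":0,"wx":0,"wy":0,"wz":0,"fingers":150},{"x":0,"y":0,"z":0,"wx":0,"wy":0,"wz":0,"fingers":150},{"x":0,"y":0,"z":0,"wx":0,"wy":0,"wz":0,"fingers":150},{"x":0,"y":0,"z":0.6,"wx":0,"wy":0,"wz":0,"fingers":140},{"x":0,"y":0,"z":0.8,"wx":0,"wy":0,"wz":0,"fingers":130},{"x":0,"y":0,"z":0.3,"wx":0,"wy":0,"wz":0,"fingers":130},{"x":-0.7,"y":-0.35,"z":0,"wx":0,"wy":0,"wz":0,"fingers":130},{"x":-0.8,"y":-0.4,"z":0,"wx":0,"wy":0,"wz":0,"fingers":130},{"x":-0.8,"y":-0.4,"z":0,"wx":0,"wy":0,"wz":0,"fingers":130},{"x":-0.8,"y":-0.35,"z":0,"wx":0,"wy":0,"wz":0,"fingers":130},{"x":0,"y":0,"z":0,"wx":0,"wy":0,"wz":0,"fingers":130}]' 25
python3 -m inch '[{"x":0,"y":0,"z":0,"wx":0,"wy":0,"wz":0,"fingers":130},{"x":0,"y":0,"z":0,"wx":0,"wy":0,"wz":0,"fingers":130}]' 25
python3 - <<'E'
from h import *
s=robot.state();im=robot.read_camera("wrist");p=robot.camera_params("wrist")
print(s["ee_pos"],"axis",proj(p,(s["ee_pos"][0],s["ee_pos"][1],125)));b=im[:,:,::-1].copy()
cv2.circle(b,tuple(proj(p,(s["ee_pos"][0],s["ee_pos"][1],125)).astype(int)),2,(0,255,0),-1)
cv2.imwrite("pics/w10.png",cv2.resize(b[100:320,180:480],None,fx=2.5,fy=2.5))
E
```

```text
time_s: 14.12
ee_pos: [482.2, -279.4, 158.7]
tool_rot: [-0.002, 0.14, 0.99, -0.0]
wrist_force: [0.3, -0.3, -0.4]
finger_gap: 46.1
gripper_force: 0.0
time_s: 14.28
ee_pos: [488.5, -278.0, 159.0]
tool_rot: [0.001, 0.138, 0.99, 0.0]
wrist_force: [-0.2, -0.5, 0.2]
finger_gap: 46.0
gripper_force: 0.0
[ 488.53162824 -278.04260315  159.02861878] axis [316.53036583 215.67263875]
```

View pics/w10.png

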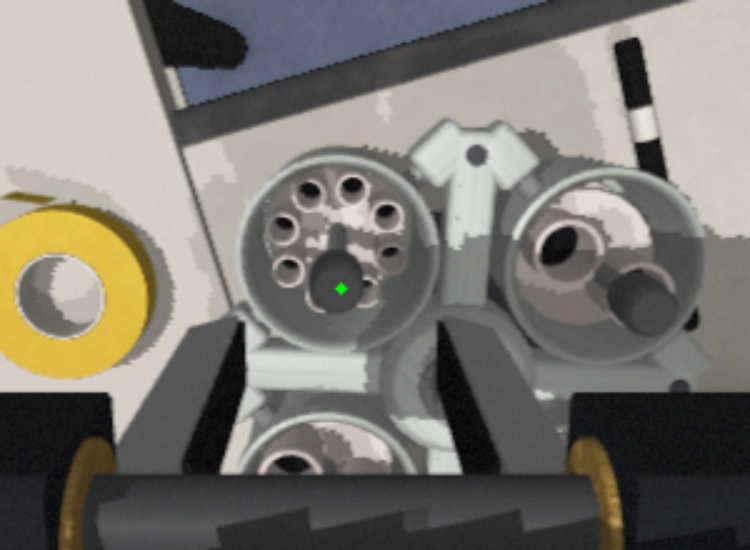

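Knob C is within 2 px of the axis. Grip the eight.

```bash
python3 -m inch '[{"x":-0.03,"y":-0.02,"z":-0.5,"wx":0,"wy":0,"wz":0,"fingers":150},{"x":0,"y":0,"z":-0.6,"wx":0,"wy":0,"wz":0,"fingers":150},{"x":0,"y":0,"z":-0.6,"wx":0,"wy":0,"wz":0,"fingers":150},{"x":0,"y":0,"z":0,"wx":0,"wy":0,"wz":0,"fingers":150},{"x":0,"y":0,"z":0,"wx":0,"wy":0,"wz":0,"fingers":255},{"x":0,"y":0,"z":0,"wx":0,"wy":0,"wz":0,"fingers":255},{"x":0,"y":0,"z":0,"wx":0,"wy":0,"wz":0,"fingers":255},{"x":0,"y":0,"z":0,"wx":0,"wy":0,"wz":0,"fingers":255},{"x":0,"y":0,"z":0,"wx":0,"wy":0,"wz":0,"fingers":255}]' 25
```

```text
time_s: 15.08
ee_pos: [488.1, -279.5, 92.4]
tool_rot: [0.002, 0.138, 0.99, -0.001]
wrist_force: [1.5, -0.2, 3.0]
finger_gap: 16.7
gripper_force: 25.0
```

```bash
python3 -m inch '[{"x":0,"y":0,"z":0.2,"wx":0,"wy":0,"wz":0,"fingers":255},{"x":0,"y":0,"z":0.5,"wx":0,"wy":0,"wz":0,"fingers":255},{"x":0,"y":0,"z":0.8,"wx":0,"wy":0,"wz":0,"fingers":255},{"x":0,"y":0,"z":0.8,"wx":0,"wy":0,"wz":0,"fingers":255},{"x":0,"y":0,"z":0.8,"wx":0,"wy":0,"wz":0,"fingers":255},{"x":0,"y":0,"z":0,"wx":0,"wy":0,"wz":0,"fingers":255}]' 25
python3 -m inch '[{"x":0.3,"y":0.7,"z":0,"wx":0,"wy":0,"wz":0,"fingers":255},{"x":0.37,"y":0.9,"z":0,"wx":0,"wy":0,"wz":0,"fingers":255},{"x":0.37,"y":0.9,"z":0,"wx":0,"wy":0,"wz":0,"fingers":255},{"x":0.37,"y":0.9,"z":0,"wx":0,"wy":0,"wz":0,"fingers":255},{"x":0.37,"y":0.9,"z":0,"wx":0,"wy":0,"wz":0,"fingers":255},{"x":0.37,"y":0.9,"z":0,"wx":0,"wy":0,"wz":0,"fingers":255},{"x":0.3,"y":0.7,"z":0,"wx":0,"wy":0,"wz":0,"fingers":255},{"x":0.16,"y":0.45,"z":0,"wx":0,"wy":0,"wz":0,"fingers":255},{"x":0,"y":0,"z":-0.8,"wx":0,"wy":0,"wz":0,"fingers":255},{"x":0,"y":0,"z":-0.8,"wx":0,"wy":0,"wz":0,"fingers":255},{"x":0,"y":0,"z":0,"wx":0,"wy":0,"wz":0,"fingers":255},{"x":0,"y":0,"z":0,"wx":0,"wy":0,"wz":0,"fingers":255}]' 25
python3 - <<'E'
from h import *
s=robot.state();im=robot.read_camera("wrist");p=robot.camera_params("wrist")
print(s["ee_pos"],s["finger_gap"]);b=im[:,:,::-1].copy()
for c in ((593,-24.5),(512.7,-37.3)):
    P=np.array([proj(p,(c[0]+33*np.cos(t),c[1]+33*np.sin(t),23)) for t in np.linspace(0,6.3,60)]).astype(np.int32);cv2.polylines(b,[P],True,(0,0,255))
cv2.imwrite("pics/w11.png",cv2.resize(b[20:320,150:480],None,fx=2,fy=2))
E
```

```text
time_s: 15.58
ee_pos: [489.7, -281.2, 222.3]
tool_rot: [0.006, 0.138, 0.99, -0.003]
wrist_force: [0.5, -0.9, -1.0]
finger_gap: 16.6
gripper_force: 25.0
time_s: 16.58
ee_pos: [589.0, -24.5, 149.1]
tool_rot: [-0.003, 0.138, 0.99, 0.0]
wrist_force: [-0.2, -0.4, -1.3]
finger_gap: 16.7
gripper_force: 25.0
[588.95688747 -24.45077489 149.1468551 ] 16.679316378617617
```

View pics/w11.png

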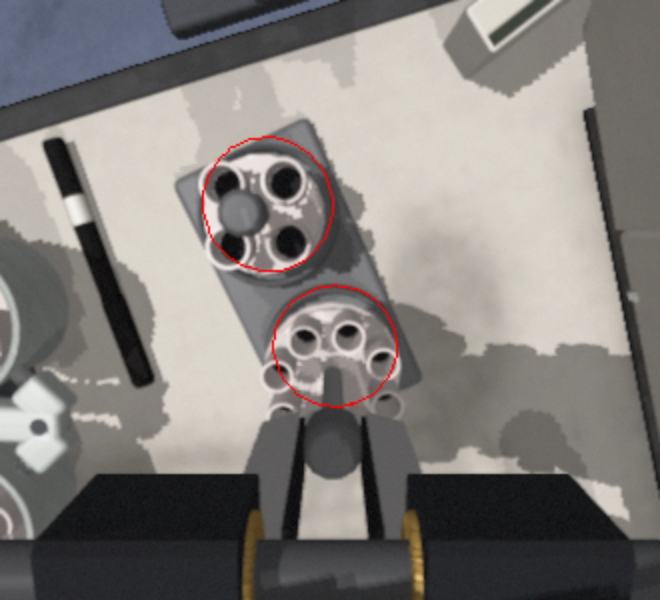

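Run:
```python
from h import *
p=robot.camera_params("wrist");s=robot.state()["ee_pos"];print(s)
q=dict(p);q["position"]=p["position"]+np.array([610.84,-214.22,173.52])-s
for z in(0,10): print(z,ray(q,150+738/2.3,60+155/2.3,z))
print("D knob check",ray(q,150+391/2.3,60+75/2.3,125))
for c in ((335,350),(268,212)): print("disc",ray(p,150+c[0]/2,20+c[1]/2,16))
t=robot.camera_params("top");im=robot.read_camera("top")
b=cv2.resize(im[140:250,245:315,::-1],None,fx=5,fy=5,interpolation=cv2.INTER_CUBIC)
for c in ((593,-24.5),(512.7,-37.3)):
  for r,col in((33,(0,0,255)),):
    P=((np.array([proj(t,(c[0]+r*np.cos(a),c[1]+r*np.sin(a),23)) for a in np.linspace(0,6.3,60)])-[245,140])*5).astype(np.int32);cv2.polylines(b,[P],True,col)
cv2.imwrite("pics/t11.png",b)
```

```text
[590.99097793 -25.02569292 151.15368887]
0 [595.0162845  -22.88587829]
10 [593.72393209 -27.53387259]
D knob check [ 522.17331938 -186.53240376]
disc [595.70208735 -25.33583495]
disc [515.33704585 -38.85967554]
```

```bash
python3 -m inch '[{"x":0.05,"y":-0.02,"z":0,"wx":0,"wy":0,"wz":0,"fingers":255},{"x":0,"y":0,"z":-0.4,"wx":0,"wy":0,"wz":0,"fingers":255},{"x":0,"y":0,"z":-0.4,"wx":0,"wy":0,"wz":0,"fingers":255},{"x":0,"y":0,"z":-0.3,"wx":0,"wy":0,"wz":0,"fingers":255},{"x":0,"y":0,"z":-0.2,"wx":0,"wy":0,"wz":0,"fingers":255},{"x":0,"y":0,"z":-0.1,"wx":0,"wy":0,"wz":0,"fingers":255},{"x":0,"y":0,"z":-0.1,"wx":0,"wy":0,"wz":0,"fingers":255},{"x":0,"y":0,"z":-0.1,"wx":0,"wy":0,"wz":0,"fingers":255},{"x":0,"y":0,"z":-0.05,"wx":0,"wy":0,"wz":0,"fingers":255},{"x":0,"y":0,"z":0,"wx":0,"wy":0,"wz":0,"fingers":255},{"x":0,"y":0,"z":0,"wx":0,"wy":0,"wz":0,"fingers":255}]' 25
```

```text
time_s: 17.6
ee_pos: [593.4, -25.7, 85.2]
tool_rot: [0.0, 0.138, 0.99, 0.0]
wrist_force: [-0.0, 0.0, -1.6]
finger_gap: 16.5
gripper_force: 25.0
```

```bash
python3 -m inch '[{"x":0,"y":0,"z":-0.08,"wx":0,"wy":0,"wz":0,"fingers":255},{"x":0,"y":0,"z":-0.06,"wx":0,"wy":0,"wz":0,"fingers":255},{"x":0,"y":0,"z":0,"wx":0,"wy":0,"wz":0,"fingers":255},{"x":0,"y":0,"z":0,"wx":0,"wy":0,"wz":0,"fingers":255}]' 25
```

```text
time_s: 17.93
ee_pos: [594.1, -26.0, 80.4]
tool_rot: [0.001, 0.138, 0.99, -0.0]
wrist_force: [-0.5, -0.1, 4.3]
finger_gap: 16.8
gripper_force: 25.0
```

```bash
python3 -m inch '[{"x":0,"y":0,"z":0,"wx":0,"wy":0,"wz":0,"fingers":150},{"x":0,"y":0,"z":0,"wx":0,"wy":0,"wz":0,"fingers":150},{"x":0,"y":0,"z":0,"wx":0,"wy":0,"wz":0,"fingers":150},{"x":0,"y":0,"z":0.6,"wx":0,"wy":0,"wz":0,"fingers":140},{"x":0,"y":0,"z":0.8,"wx":0,"wy":0,"wz":0,"fingers":130},{"x":0,"y":0,"z":0.5,"wx":0,"wy":0,"wz":0,"fingers":130},{"x":-0.5,"y":-0.08,"z":0,"wx":0,"wy":0,"wz":0,"fingers":130},{"x":-0.8,"y":-0.13,"z":0,"wx":0,"wy":0,"wz":0,"fingers":130},{"x":-0.7,"y":-0.12,"z":0,"wx":0,"wy":0,"wz":0,"fingers":130},{"x":0,"y":0,"z":0,"wx":0,"wy":0,"wz":0,"fingers":130},{"x":0,"y":0,"z":0,"wx":0,"wy":0,"wz":0,"fingers":130},{"x":0,"y":0,"z":0,"wx":0,"wy":0,"wz":0,"fingers":130}]' 25
python3 - <<'E'
from h import *
s=robot.state();im=robot.read_camera("wrist");p=robot.camera_params("wrist")
a=proj(p,(s["ee_pos"][0],s["ee_pos"][1],113));print(s["ee_pos"],a)
g=cv2.cvtColor(im,cv2.COLOR_RGB2GRAY)
print([(r["score"],r["rect"]) for r in robot.recognise("quad_1","wrist")])
# darkest blob near the axis: the knob
y0,x0=int(a[1])-40,int(a[0])-40; sub=g[y0:y0+80,x0:x0+80]; m=cv2.inRange(im[y0:y0+80,x0:x0+80],(40,40,40),(115,115,115))
d=cv2.distanceTransform(m,cv2.DIST_L2,5); _,v,_,l=cv2.minMaxLoc(d); print("knob px",l[0]+x0,l[1]+y0,v, "world",ray(p,l[0]+x0,l[1]+y0,113))
cv2.imwrite("pics/w12.png",im[:,:,::-1])
E
```

```text
time_s: 18.93
ee_pos: [513.9, -38.9, 155.5]
tool_rot: [0.001, 0.138, 0.99, 0.0]
wrist_force: [0.5, 0.1, -0.4]
finger_gap: 46.3
gripper_force: 0.0
[513.93931579 -38.87860559 155.46688276] [316.75581308 212.79251715]
[(0.61, [289.9, 161.7, 340.0, 227.4])]
knob px 355 205 13.181398391723633 world [516.11464687  -7.67351584]
```

Run:
```python
from h import *
im=cv2.imread("pics/w12.png"); p=robot.camera_params("wrist")
sub=cv2.resize(cv2.cvtColor(im,6)[185:245,285:350],None,fx=4,fy=4,interpolation=cv2.INTER_CUBIC)
c=cv2.HoughCircles(cv2.GaussianBlur(sub,(0,0),2),cv2.HOUGH_GRADIENT,1,20,param1=60,param2=12,minRadius=38,maxRadius=56)
print(None if c is None else [(285+x/4,185+y/4,r/4) for x,y,r in c[0][:4]])
for r in cv2.cvtColor(im,6)[196:236:3,296:342:3]: print(*r)
```

```text
[(np.float32(332.125), np.float32(212.875), np.float32(9.825)), (np.float32(317.875), np.float32(210.375), np.float32(12.7)), (np.float32(303.125), np.float32(211.625), np.float32(13.025)), (np.float32(303.375), np.float32(216.625), np.float32(12.075))]
232 241 240 236 225 240 103 85 108 129 145 142 127 148 159 159
226 219 144 126 199 129 58 58 62 116 110 112 115 116 158 161
201 140 131 118 80 55 62 68 62 57 107 117 121 115 120 157
145 199 235 229 58 67 78 81 73 70 100 54 22 132 132 92
239 19 13 35 64 83 82 85 84 77 55 13 20 20 131 81
147 16 17 33 77 81 80 81 84 83 64 15 25 60 102 133
107 102 31 30 74 82 83 82 82 83 79 94 105 109 100 132
119 113 116 116 71 79 83 81 83 79 109 112 111 108 131 124
230 117 114 130 156 84 79 81 76 128 151 120 120 148 111 76
140 225 236 236 201 136 125 120 118 119 119 105 87 77 80 82
202 131 137 138 138 136 121 121 120 115 83 80 91 106 88 102
224 139 138 136 137 135 129 119 119 82 83 103 83 175 221 215
225 204 132 138 135 137 131 120 84 92 90 154 199 138 183 239
223 225 142 136 135 136 118 103 86 83 142 215 164 141 123 117
```

Knob centred on (317,211) against axis (317,213). Grip.

```bash
python3 -m inch '[{"x":-0.02,"y":0,"z":-0.5,"wx":0,"wy":0,"wz":0,"fingers":150},{"x":0,"y":0,"z":-0.6,"wx":0,"wy":0,"wz":0,"fingers":150},{"x":0,"y":0,"z":-0.6,"wx":0,"wy":0,"wz":0,"fingers":150},{"x":0,"y":0,"z":-0.15,"wx":0,"wy":0,"wz":0,"fingers":150},{"x":0,"y":0,"z":0,"wx":0,"wy":0,"wz":0,"fingers":150},{"x":0,"y":0,"z":0,"wx":0,"wy":0,"wz":0,"fingers":255},{"x":0,"y":0,"z":0,"wx":0,"wy":0,"wz":0,"fingers":255},{"x":0,"y":0,"z":0,"wx":0,"wy":0,"wz":0,"fingers":255},{"x":0,"y":0,"z":0,"wx":0,"wy":0,"wz":0,"fingers":255},{"x":0,"y":0,"z":0,"wx":0,"wy":0,"wz":0,"fingers":255}]' 25
```

```text
time_s: 19.87
ee_pos: [513.5, -38.9, 82.5]
tool_rot: [0.001, 0.138, 0.99, 0.0]
wrist_force: [0.7, 0.3, 3.3]
finger_gap: 16.6
gripper_force: 25.0
```

```bash
python3 -m inch '[{"x":0,"y":0,"z":0.2,"wx":0,"wy":0,"wz":0,"fingers":255},{"x":0,"y":0,"z":0.5,"wx":0,"wy":0,"wz":0,"fingers":255},{"x":0,"y":0,"z":0.8,"wx":0,"wy":0,"wz":0,"fingers":255},{"x":0,"y":0,"z":0.9,"wx":0,"wy":0,"wz":0,"fingers":255},{"x":0,"y":0,"z":0.9,"wx":0,"wy":0,"wz":0,"fingers":255},{"x":0,"y":0,"z":0,"wx":0,"wy":0,"wz":0,"fingers":255}]' 25
python3 -m inch '[{"x":-0.09,"y":-0.7,"z":0,"wx":0,"wy":0,"wz":0,"fingers":255},{"x":-0.09,"y":-0.9,"z":0,"wx":0,"wy":0,"wz":0,"fingers":255},{"x":-0.09,"y":-0.9,"z":0,"wx":0,"wy":0,"wz":0,"fingers":255},{"x":-0.09,"y":-0.9,"z":0,"wx":0,"wy":0,"wz":0,"fingers":255},{"x":-0.09,"y":-0.9,"z":0,"wx":0,"wy":0,"wz":0,"fingers":255},{"x":-0.09,"y":-0.9,"z":0,"wx":0,"wy":0,"wz":0,"fingers":255},{"x":-0.09,"y":-0.8,"z":0,"wx":0,"wy":0,"wz":0,"fingers":255},{"x":0,"y":0,"z":0,"wx":0,"wy":0,"wz":0,"fingers":255},{"x":0,"y":0,"z":0,"wx":0,"wy":0,"wz":0,"fingers":255},{"x":0,"y":0,"z":-0.4,"wx":0,"wy":0,"wz":0,"fingers":255},{"x":0,"y":0,"z":-0.4,"wx":0,"wy":0,"wz":0,"fingers":255},{"x":0,"y":0,"z":0,"wx":0,"wy":0,"wz":0,"fingers":255}]' 25
python3 -m inch '[{"x":0,"y":0,"z":0,"wx":0,"wy":0,"wz":0,"fingers":255}]' 25
```

```text
time_s: 20.37
ee_pos: [516.5, -39.8, 221.1]
tool_rot: [0.007, 0.138, 0.99, -0.001]
wrist_force: [2.1, 0.2, -1.1]
finger_gap: 16.4
gripper_force: 25.0
time_s: 21.37
ee_pos: [485.1, -275.9, 178.3]
tool_rot: [-0.003, 0.137, 0.99, 0.002]
wrist_force: [-1.0, 0.3, -1.4]
finger_gap: 16.7
gripper_force: 25.0
time_s: 21.45
ee_pos: [486.5, -277.1, 180.7]
tool_rot: [-0.001, 0.137, 0.991, 0.001]
wrist_force: [1.1, -0.0, -1.0]
finger_gap: 16.7
gripper_force: 25.0
```

```bash
python3 -m inch '[{"x":0,"y":0,"z":0,"wx":0,"wy":0,"wz":0,"fingers":255},{"x":0,"y":0,"z":-0.2,"wx":0,"wy":0,"wz":0,"fingers":255},{"x":0,"y":0,"z":-0.3,"wx":0,"wy":0,"wz":0,"fingers":255},{"x":0,"y":0,"z":-0.4,"wx":0,"wy":0,"wz":0,"fingers":255},{"x":0,"y":0,"z":-0.4,"wx":0,"wy":0,"wz":0,"fingers":255},{"x":0,"y":0,"z":-0.3,"wx":0,"wy":0,"wz":0,"fingers":255},{"x":0,"y":0,"z":-0.2,"wx":0,"wy":0,"wz":0,"fingers":255},{"x":0,"y":0,"z":-0.1,"wx":0,"wy":0,"wz":0,"fingers":255},{"x":0,"y":0,"z":-0.1,"wx":0,"wy":0,"wz":0,"fingers":255},{"x":0,"y":0,"z":0,"wx":0,"wy":0,"wz":0,"fingers":255},{"x":0,"y":0,"z":0,"wx":0,"wy":0,"wz":0,"fingers":255}]' 25
```

```text
time_s: 22.37
ee_pos: [487.5, -279.1, 101.8]
tool_rot: [0.0, 0.138, 0.99, -0.0]
wrist_force: [-0.1, -0.1, -1.5]
finger_gap: 16.5
gripper_force: 25.0
```

```bash
python3 -m inch '[{"x":0,"y":0,"z":-0.08,"wx":0,"wy":0,"wz":0,"fingers":255},{"x":0,"y":0,"z":-0.07,"wx":0,"wy":0,"wz":0,"fingers":255},{"x":0,"y":0,"z":-0.06,"wx":0,"wy":0,"wz":0,"fingers":255},{"x":0,"y":0,"z":0,"wx":0,"wy":0,"wz":0,"fingers":255},{"x":0,"y":0,"z":0,"wx":0,"wy":0,"wz":0,"fingers":255}]' 25
```

```text
time_s: 22.78
ee_pos: [487.6, -279.1, 94.5]
tool_rot: [0.001, 0.138, 0.99, -0.0]
wrist_force: [-1.9, 1.0, 5.5]
finger_gap: 16.4
gripper_force: 25.0
```

```bash
python3 -m inch '[{"x":0,"y":0,"z":0,"wx":0,"wy":0,"wz":0,"fingers":150},{"x":0,"y":0,"z":0,"wx":0,"wy":0,"wz":0,"fingers":150},{"x":0,"y":0,"z":0,"wx":0,"wy":0,"wz":0,"fingers":140},{"x":0,"y":0,"z":0.6,"wx":0,"wy":0,"wz":0,"fingers":130},{"x":0,"y":0,"z":0.8,"wx":0,"wy":0,"wz":0,"fingers":130},{"x":0,"y":0,"z":0.6,"wx":0,"wy":0,"wz":0,"fingers":130},{"x":-0.7,"y":0.3,"z":0,"wx":0,"wy":0,"wz":0,"fingers":130},{"x":-0.9,"y":0.3,"z":0,"wx":0,"wy":0,"wz":0,"fingers":130},{"x":-0.9,"y":0.3,"z":0,"wx":0,"wy":0,"wz":0,"fingers":130},{"x":-0.9,"y":0.3,"z":0,"wx":0,"wy":0,"wz":0,"fingers":130},{"x":0,"y":0,"z":0,"wx":0,"wy":0,"wz":0,"fingers":130},{"x":0,"y":0,"z":0,"wx":0,"wy":0,"wz":0,"fingers":130}]' 25
python3 - <<'E'
from h import *
for n in ("top","scene"):
    p=robot.camera_params(n);robot.read_camera(n)
    for nm,X in dict(A=(612,-217,60),B=(581,-310,60),C=(488,-279,60),D=(518.6,-186,60),s1=(593,-25,50),s2=(513,-38,50)).items(): print(nm,proj(p,X).round(),end=" ")
    print()
    for k in ("double_1","quad_1","eight"):
        print(n,k,[(round(d["score"],2),[round(float(v)) for v in d["rect"]]) for d in robot.recognise(k,n)])
# knob tops: dark knob outline check in the top view against a seated adapter's knob
t=robot.camera_params("top");im=cv2.cvtColor(robot.read_camera("top"),cv2.COLOR_RGB2GRAY);cv2.imwrite("pics/tf.png",im)
for nm,X in dict(A=(612,-217,125),B=(581,-310,125),C=(488,-279,125),D=(518.6,-186,125),s1=(593.5,-25.7,113)).items():
    u,v=proj(t,X);x0,y0=int(u)-12,int(v)-12
    m=cv2.inRange(im[y0:y0+25,x0:x0+25],60,115);d=cv2.distanceTransform(m,cv2.DIST_L2,5);_,r,_,l=cv2.minMaxLoc(d)
    print(nm,(u,v),"knob",l[0]+x0,l[1]+y0,round(r,1))
print(robot.state()["ee_pos"])
E
```

```text
time_s: 23.78
ee_pos: [349.9, -230.2, 173.1]
tool_rot: [0.0, 0.139, 0.99, -0.0]
wrist_force: [0.8, 0.2, 0.3]
finger_gap: 45.8
gripper_force: 0.0
A [373. 166.] B [422. 183.] C [405. 232.] D [356. 214.] s1 [274. 174.] s2 [279. 215.] 
top double_1 [(0.93, [409, 166, 438, 202]), (0.82, [339, 195, 372, 226]), (0.74, [254, 157, 303, 239])]
top quad_1 [(0.72, [358, 149, 388, 183]), (0.62, [390, 217, 420, 247])]
top eight [(0.86, [259, 161, 289, 193])]
A [364. 209.] B [379. 243.] C [318. 249.] D [309. 214.] s1 [307. 169.] s2 [274. 180.] 
scene double_1 [(0.85, [368, 207, 392, 246]), (0.6, [300, 182, 321, 214]), (0.39, [293, 141, 322, 187])]
scene quad_1 [(0.69, [350, 177, 384, 211]), (0.66, [296, 224, 346, 284])]
scene eight [(0.65, [293, 141, 320, 184])]
A (np.float64(375.9132983899456), np.float64(159.90115382211366)) knob 376 154 2.8
B (np.float64(428.5867865493089), np.float64(178.51361742431592)) knob 440 179 4.2
C (np.float64(410.3754956031316), np.float64(230.99445875423024)) knob 422 236 4.0
D (np.float64(357.2748222783745), np.float64(211.99731465895928)) knob 360 215 2.2
s1 (np.float64(269.22832135283977), np.float64(168.6903114232289)) knob 257 167 6.0
[ 351.70403873 -231.0634043   172.64446956]
```

```bash
python3 -c "
from bench import robot
print(robot.sign_off())"
```

```text
the job is handed in; nothing more can be done
None
```

The job is handed in: the two-bore adapters face each other in the rotor, as do the four-bore ones, and the eight-bore adapter stands in a tray seat. The last check used the trained networks on the top and scene cameras; I had no pictures left to view it by eye.

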